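Pop the fuse hatch on the welding bench

TASK

On the control box with the yellow hatch, press the hatch in once with a fingertip, all the way down at its free end, so that its push-push latch lets go, then take your hand away and let it spring open by itself. Stay clear and watch it for two seconds to confirm that it stays open; do not push it back down. Leave the red hatch on the other box shut, and do not move the tin, the hammer or the bent tube.

Things in the scene. Friction and masses are not known exactly. Their poses are not given: they have to be found in the camera images.
- fuse_box: grey control box, fixed to the bench, 170 x 120 x 100 mm (own x, y, z); origin at the centre of its underside, z up. On its top lies the yellow hatch: box x -55 to +30 mm, 60 mm wide along y, 14 mm thick, its face 114 mm above the bench when shut. It is hinged at its +x end (line along y at z = 100 mm); its free end is the -x end
- fuse_hatch_press (a point): press point on top of the yellow hatch, the centre of a black 20 mm disc, on its centre line 15 mm in from its free end and 70 mm from the hinge line; it moves with the hatch; its z axis stands off the hatch's face
- fuse_hatch (a joint): yellow hatch angle, rad: 0 to 0.02 shut and latched, negative pressed in (stop at -0.09: press point 6 mm lower), 0.75 fully open (press point about 45 mm higher). Pressing takes 3 to 6 N up to the stop. At about -0.05 the latch lets go; a spring then lifts the hatch after the leaving finger to 0.75 within 1 s, and it stays. A shallower press leaves it latched; a second full push latches it shut
- aux_box: a second grey control box of the same shape and build with a red hatch; must be left shut. Same frame and dimensions as fuse_box
- aux_hatch (a joint): angle of the red hatch in rad, 0 shut, same meaning as fuse_hatch
- tin: loose closed tin with a blue band, 60 mm across, 85 mm tall, standing; origin at the centre of its underside; leave alone
- hammer: loose hammer lying on the bench, about 0.26 m long along its own x, head at +x; leave alone
- bent_tube: loose dark steel tube 22 mm thick with an offset bend, about 220 mm long along its own x, lying flat; origin under its middle; leave alone
Mind the look-alikes: they are no part of the job. Leave any brown look-alike of the fuse_box alone.

How it is judged:
On the way, in this order (a step that is already met when the one before it is completed fails the run):
1. the yellow hatch is pressed in with the fingers (value of joint fuse_hatch below -0.03 rad and contact force between the fingers and fuse_box above 0.5 N).
2. the hatch has sprung open and stays open for a second with the robot clear of it (value of joint fuse_hatch above 0.6 rad and contact force between each of the arm, the fingers and fuse_box below 0.1 N), for 1 s.
At the end, for the whole second after the job is handed in: the yellow hatch stands open beyond 0.6 rad by itself, the red hatch is shut (between -0.03 and 0.05 rad), the tin is upright, and tin, hammer and bent tube are within 20 mm of where they were (value of joint fuse_hatch above 0.6 rad and value of joint aux_hatch between -0.03 and 0.05 rad and distance of each of tin, hammer, bent_tube from where it was at the start of the episode below 0.02 m and angle between tin's own z axis and vertical below 0.2 rad); the robot touches nothing.
It fails at once if the open yellow hatch is pushed back down by the robot (value of joint fuse_hatch between 0.15 and 0.6 rad and velocity of joint fuse_hatch below -0.1 rad/s and contact force between any of the fingers, the arm and fuse_box above 0.5 N).
It fails at once if the red hatch is pressed or opened (value of joint aux_hatch below -0.04 rad or value of joint aux_hatch above 0.08 rad).
It fails at once if the tin, the hammer or the bent tube is shifted, lifted or knocked (distance of any of tin, hammer, bent_tube from where it was at the start of the episode above 0.025 m).
It also fails if it takes over 30 s, if anything falls off the work surface, if the arm or the gripper's body presses on something with over 40 N, if the wrist force passes 120 N, or if a joint passes its speed limit or range.

ROBOT

A 6-joint arm with a two-finger parallel gripper is mounted at the origin on the work surface. World frame = base frame: x ahead of the robot, y to its left, z up, the work surface at z = 0. Lengths are in m, angles in rad, forces in N, time in s.
With the tool pointing down it reaches from about 0.275 to 0.825 m from the base axis. Payload 4.9 kg.
Tool frame: the origin (TCP) lies midway between the tips of the shut fingers; the grasp point (between the pads) lies 19 mm behind it (grip_point_offset is the distance from the TCP to the grasp point, in m); z points along the fingers, y is the line along which they close (so a half turn about z gives the same grasp; the last joint's range is limited). The gripper opens to 85 mm and grips with 20 to 120 N. Pads are 22 mm wide; open, the fingers measure 114 mm over their backs; the gripper's body (76 mm by 85 mm) begins 54 mm behind the grasp point. The pads swing forward as they close: fully open they stand 13 mm farther back than shut.
Start: joints at [1.153, 0.326, -0.193, 1.052, 0, 1.437], TCP at [0.154, 0.528, 0.231] pointing down, gripper open.
Joint ranges: [-2.65, 2.65], [-0.97, 1.79], [-1.3, 1.35], [-1.93, 2.1], [-1.47, 1.37], [-3.14, 3.14]. Speed limits (rad/s): [2.57, 2.57, 3.14, 3.14, 3.14, 3.14].

INTERFACE

Orientations are given as a rotation vector (axis times angle).
In Python, from cell import * gives the robot as it stands. Calls block until the motion is done:
- movep(position, orientation): joint-space move of the TCP to a pose.
- move_l(position, velocity=0.15, rot=None, until_force=None): straight line of the TCP; rot=None keeps the orientation; velocity is the mean speed in m/s. With until_force (N) it stops when the force on the tool has changed by that much, and returns True; else False.
- set_joints(angles): joint-space move.
- let_go() and grab(newtons=None): open the fingers fully, or close them until they stop; newtons is the grip in N (None keeps the last).
- sleep(seconds).
- ik(position, orientation): joint angles nearest the present ones, or None.
- get_state(): the state.
- grab_frame(name): name is "scene" or "side" or "wrist"; returns a dict with "img" (400x640x3 uint8, red, green, blue), "fx", "fy", "cx", "cy" (pixels), "cam_to_world" (4x4, takes a point from camera to world coordinates); the wrist camera has in their place "T_tool_cam" (4x4, takes a point from camera to tool coordinates, whose origin is the TCP and whose axes are the flange's). Camera axes: x right, y down, z forward; pixel columns grow to the right and rows downward; lengths in m; the calibration is good to about 2 mm. A picture is of the moment at which its call begins: read the wrist's pose just before it. There is no depth.
A pose or a line that the arm cannot do raises MotionError and nothing moves.
- sign_off(): hands the job in; it is judged then, once.
Trained networks look in the newest picture that a camera, given by its name, has taken for a name from the list of things; names that differ only in an ending like _2 or _b are one class to them, and where a whole thing is asked for, a point or a joint stands for the part that bears it (a point fixed in the world has none). Each returns a list of dicts, best first, with "score" (0 to 1); they miss things now and then, are a little off and sometimes report something else, mostly with a low value. They report only what shows in the picture. A call takes as long as a camera call. They do not tell look-alikes from the thing itself.
- spot_in(camera, name): "centre" ([column, row] in pixels, amid what is visible of it).
- silhouettes(camera, name): "mask" (400x640 bool, what is visible of it) and "centre" ([column, row] in pixels, amid what is visible of it).
- tip_of(camera, name): "centre" ([column, row] in pixels: a listed point, or the origin of a listed thing).
The state is a dict: "clock": time; "q": joint angles; "joint_velocities": joint speeds; "tau": joint torques, N m; "position": TCP position; "eef_rot": TCP orientation; "contact_force": force on the tool from outside, world axes, zero at the start; "wrist_torque": the same for the moment, N m; "finger_gap": opening from 0.0 (shut) to 1.0 (fully open); "grasp_force": force on a finger pad.
Only numpy, scipy, OpenCV 4.12 (cv2) and the standard library are available. Lean on these libraries where they do the work, as an engineer would, in place of code of your own. Each camera call takes 0.05 s, during which the arm holds its last target. There are 200 camera calls.

## Working session

There is one attempt and no reset: what is moved stays moved. The work goes in short steps, each a Python script; the robot and the scene stay as the last script left them, time stands still between calls to the robot, and variables do not carry over. Pictures are saved under pics/ and viewed, at most 10 in all, crops included, and the job is handed in when it is done.

```bash
mkdir -p pics; python3 - <<'E'
from cell import *
import cv2, numpy as np
np.set_printoptions(precision=4,suppress=True)
ims=[]
for c in ["scene","side"]:
    f=grab_frame(c); cv2.imwrite(f"pics/{c}0.png",f["img"][:,:,::-1])
    print(c,f["fx"],f["fy"],f["cx"],f["cy"]);print(np.array(f["cam_to_world"]))
    for n in ["fuse_hatch_press"]:
        print(n,[(np.round(d["centre"],1),round(d["score"],2)) for d in tip_of(c,n)])
    for n in ["fuse_box","tin","hammer","bent_tube"]:
        print(n,[(np.round(d["centre"],1),round(d["score"],2)) for d in spot_in(c,n)])
s=get_state();print(s["clock"],s["eef_rot"],s["position"])
E
```

```text
scene 414.2310270656459 414.2310270656459 319.03800628735917 197.3646896091249
[[ 0.139   0.5061 -0.8512  1.6065]
 [ 0.9903 -0.0665  0.1222 -0.1483]
 [ 0.0052 -0.8599 -0.5104  0.7447]
 [ 0.      0.      0.      1.    ]]
fuse_hatch_press [(array([361.2, 149.2]), 0.72), (array([383.4, 180.3]), 0.69)]
fuse_box [(array([364.3, 167.7]), 0.94)]
tin [(array([355.6, 266.5]), 0.74)]
hammer [(array([148.7, 262.6]), 0.89)]
bent_tube [(array([460.9, 198.4]), 0.58)]
side 448.852816106389 448.852816106389 328.79622564842714 197.65603841157312
[[ 0.811  -0.4374  0.3885 -0.0252]
 [-0.585  -0.5985  0.5473 -0.8254]
 [-0.0069 -0.6711 -0.7413  1.2315]
 [ 0.      0.      0.      1.    ]]
fuse_hatch_press [(array([216.4, 203.7]), 0.72), (array([273.8, 170.6]), 0.64)]
fuse_box [(array([281.6, 178.2]), 0.84), (array([230.4, 207.8]), 0.73)]
tin [(array([368.7, 174.3]), 0.83)]
hammer [(array([441.8, 309.5]), 0.76)]
bent_tube [(array([232.6, 152.1]), 0.49)]
0.6 [-0.4443 -3.11    0.0001] [0.154  0.528  0.2313]
```

View pics/scene0.png

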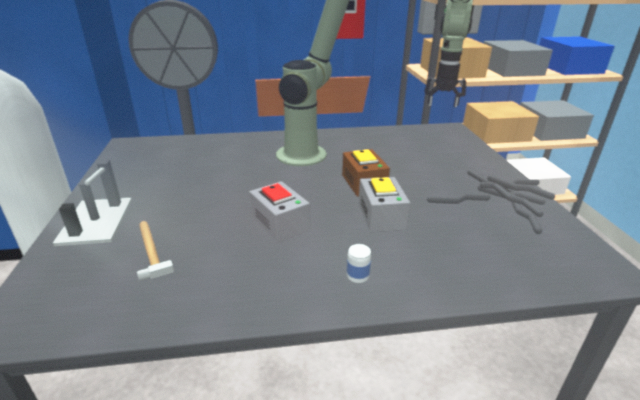

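View pics/side0.png

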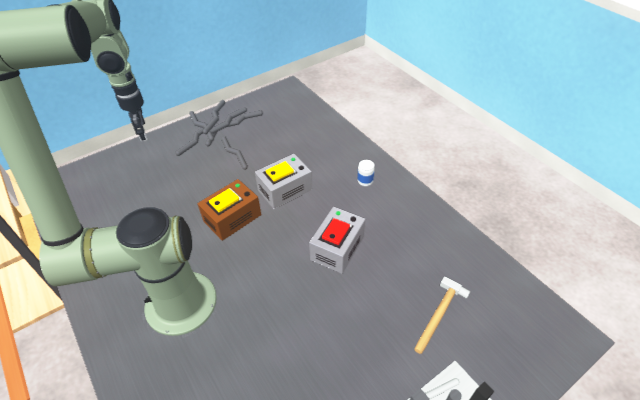

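The scene view shows the grey yellow-hatch box with its black disc at about (382,180), and the brown look-alike behind it at (361,150). In the side view they are at (273,172) and (217,204). I'll triangulate the grey one, shut the fingers and look from above.

```bash
cat > h.py <<'E'
from cell import *
import cv2, numpy as np
from scipy.spatial.transform import Rotation as R
np.set_printoptions(precision=4,suppress=True)
def ray(f,px,T):
    d=np.array([(px[0]-f["cx"])/f["fx"],(px[1]-f["cy"])/f["fy"],1.]); return T[:3,3],T[:3,:3]@d
def at_z(f,px,T,z):
    o,d=ray(f,px,T); return o+d*(z-o[2])/d[2]
def wrist(name=None):
    s=get_state(); T=np.eye(4);T[:3,:3]=R.from_rotvec(s["eef_rot"]).as_matrix();T[:3,3]=s["position"]
    f=grab_frame("wrist")
    if name: cv2.imwrite(name,f["img"][:,:,::-1])
    return f,T@np.array(f["T_tool_cam"])
E
python3 - <<'E'
from h import *
P=[]
for c,px in [("scene",(383.4,180.3)),("side",(273.8,170.6))]:
    f=grab_frame(c);T=np.array(f["cam_to_world"]);P.append(at_z(f,px,T,.114));print(c,P[-1])
p=np.mean(P,axis=0)
yaw=lambda a:(R.from_euler('z',a)*R.from_euler('x',np.pi)).as_rotvec()
grab(20)
print(np.array(grab_frame("wrist")["T_tool_cam"]))
for a in (np.pi/2,-np.pi/2):
    q=ik([p[0],p[1],.30],yaw(a));print(a,q)
t=np.array([p[0]-.03,p[1],.30])
s=get_state()["eef_rot"]
movep(t,s)
f,T=wrist("pics/w1.png")
for d in tip_of("wrist","fuse_hatch_press"): print(np.round(d["centre"],1),d["score"],at_z(f,d["centre"],T,.114))
print(get_state()["position"],get_state()["clock"])
E
```

```text
scene [0.4755 0.2224 0.114 ]
side [0.4785 0.2204 0.114 ]
[[-0.0006 -0.9592 -0.2826  0.0716]
 [ 1.     -0.0005 -0.0004 -0.0007]
 [ 0.0003 -0.2826  0.9592 -0.1436]
 [ 0.      0.      0.      1.    ]]
1.5707963267948966 [ 0.2942  0.2445 -0.128   1.1983  0.      1.8649]
-1.5707963267948966 [ 0.2942  0.2445 -0.128   1.1983  0.     -1.2766]
[323.8 200.5] 0.75 [0.4734 0.217  0.114 ]
[0.4465 0.2223 0.2998] 3.2
```

View pics/w1.png

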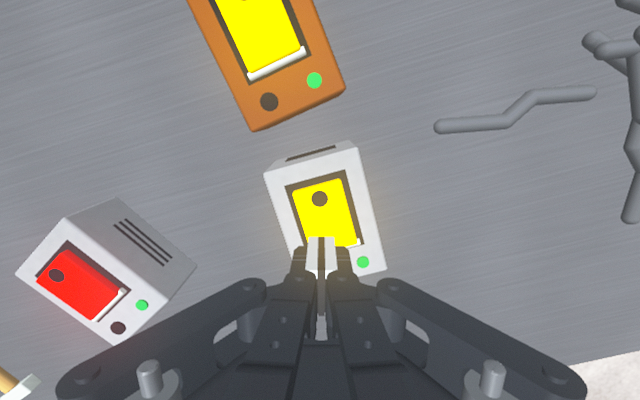

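The wrist view shows the yellow hatch's disc at (320,199), with the free end toward the robot. The network's point is about 4 px to the right of it. The disc is unobstructed, so I'll press at the pixel I read myself.

```bash
python3 - <<'E'
from h import *
f,T=wrist()
h=cv2.cvtColor(f["img"],cv2.COLOR_RGB2GRAY)[185:215,305:336]
m=(h<110).astype(np.uint8);n,l,st,ce=cv2.connectedComponentsWithStats(m);k=1+np.argmax(st[1:,4]) if n>1 else 0
px=ce[k]+[305,185];print(px,st[k]); 
if abs(px-[320,199]).max()>5: px=np.array([320,199])
p=at_z(f,px,T,.114);p=(p+[.477,.2214,.114])/2 ;print(p)
move_l([p[0],p[1],.30],.2); move_l([p[0],p[1],.128],.15)
f0=get_state()["contact_force"]
hit=move_l([p[0],p[1],.104],.02,until_force=11)
s=get_state();print(hit,s["position"],np.array(s["contact_force"])-f0)
move_l([p[0]-.02,p[1],.30],.2)
sleep(.5)
f,T=wrist("pics/w2.png")
g=grab_frame("scene");cv2.imwrite("pics/s2.png",cv2.resize(g["img"][120:250,300:460,::-1],None,fx=4,fy=4))
print(get_state()["clock"])
E
```

```text
[314.1538 195.0769] [ 7  7  7  9 13]
[0.4736 0.2174 0.114 ]
True [0.4725 0.2174 0.1086] [-2.6092 -0.515   6.7635]
7.4667
```

View pics/s2.png

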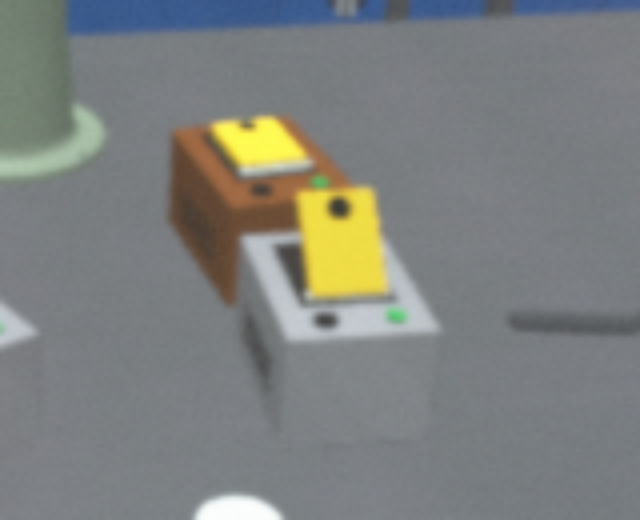

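View pics/w2.png

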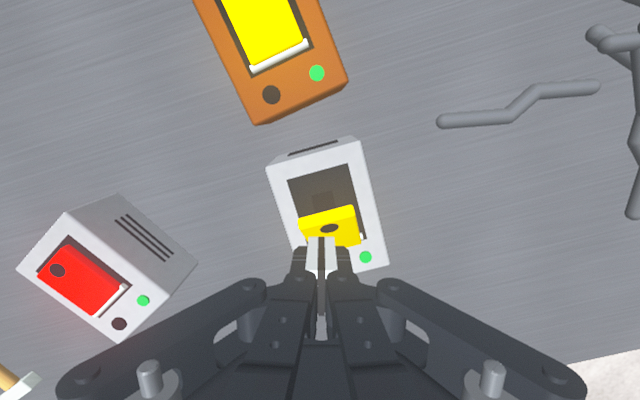

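The scene crop shows the yellow hatch standing open, with its disc at crop pixel (339,207) and the gripper well clear. In the wrist view the hatch is open at (330,225) and the red hatch is still shut. I'll watch for two seconds, compare and sign off.

```bash
python3 - <<'E'
from h import *
a=cv2.imread("pics/s2.png")
sleep(2.1)
g=grab_frame("scene");b=cv2.resize(g["img"][120:250,300:460,::-1],None,fx=4,fy=4)
d=cv2.absdiff(a,b)[170:340,230:450];print(d.mean(),d.max(),get_state()["clock"])
if d.mean()<6: print(sign_off())
E
```

```text
1.140427807486631 7 9.6167
the job is handed in; nothing more can be done
None
```

I pressed the yellow hatch once and it sprang open; it stayed open over two seconds of watching with the hand clear, the red hatch looked shut and the robot never went near the tin, hammer or tube, and I handed the job in at about 9.6 s.

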